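# Start the induction hob under the pot

### The arm

A 6-joint arm with a two-finger parallel gripper is mounted at the origin on the work surface. World frame = base frame: x ahead of the robot, y to its left, z up, the work surface at z = 0. Lengths are in mm, angles in degrees, forces in N, time in s.
With the tool pointing down it reaches from about 300 to 850 mm from the base axis. Payload 4.2 kg.
Tool frame: the origin (TCP) lies midway between the tips of the shut fingers; the grasp point (between the pads) lies 19 mm behind it; z points along the fingers, y is the line along which they close (so a half turn about z gives the same grasp; the last joint's range is limited). The gripper opens to 91 mm and grips with 3 to 60 N. Pads are 32 mm wide; open, the fingers measure 118 mm over their backs; the gripper's body (76 mm by 178 mm) begins 60 mm behind the grasp point.
Start: joints at [-76.433, 18.312, 89.639, -0, 72.044, -1.146], TCP at [146.045, -556.163, 184.776] pointing down, gripper open.
Joint ranges: [-177.97, 177.97], [-48.28, 115.42], [12.27, 149.76], [-77.06, 257.06], [2.81, 150.46], [-146.56, 146.56]. Speed limits (degrees/s): [147.25, 147.25, 180, 180, 180, 180].

### API

Orientations are given as [roll, pitch, yaw] about the fixed x, y, z axes, in that order (R = Rz(yaw) Ry(pitch) Rx(roll)).
In Python, from workcell import env gives the robot as it stands.
- The arm moves only by the tool send_rows, never from a script. Its argument "steps" is a list that holds one entry, the list of rows, each a list of 5 numbers: the shift along the tool's x, y, z scaled (see below), then the turn about the tool's z scaled (see below), then the opening, from 0 (shut) to 1 (fully open). In form: [[[dx, dy, dz, yaw, fingers], ...]]. A call has 1 to 5 rows; each row shifts and turns the commanded pose from where the row before left it, along the tool's axes as they then stand; what a row does not reach is not made up. The controller multiplies each number of a shift by 0.04 m and each number of a turn by 0.12 rad. A row lasts 1/12 s, in which the tool goes at most 41.7 mm and 7.16 degrees, less where a joint would pass 70% of its speed; a pose out of reach is approached as far as the arm can. A call with a number of a shift or a turn outside -1 to 1 is refused whole. A call with a gripper value outside its range is refused whole. The fingers move at their own pace and stop on an object; "squeeze" is the grip in N (left out, the last holds). Time passes only in rows, so rows that do not move let the fingers close. It gives the time, the measured TCP pose, the force, the opening and the grip force at its end, in the units of the state.
- env.state(): the state, without advancing time (a new reading comes with each control period).
- env.grab_frame(name): name is "scene" or "top" or "wrist"; returns a dict with "pixels" (480x640x3 uint8, red, green, blue), "depth" (480x640 float32, mm along the optical axis (not along the pixel's ray), 0 where there is no reading), "intrinsics" (3x3 intrinsics, pixels), "cam_to_world" (4x4, takes a point from camera to world coordinates). Camera axes: x right, y down, z forward; pixel columns grow to the right and rows downward; lengths in mm; the calibration is good to about 2 mm. A picture is of the moment at which its call begins.
- env.job_done(): hands the job in; it is judged then, once.
The state is a dict: "time_s": time; "qpos": joint angles; "qvel": joint speeds; "effort": joint torques, N m; "ee_pos": TCP position; "ee_rot": TCP orientation; "force": force on the tool from outside, world axes, zero at the start; "torque": the same for the moment, N m; "gripper_width": finger opening in mm; "gripper_force": force on a finger pad.
Only numpy, scipy, OpenCV 4.12 (cv2) and the standard library are available. Lean on these libraries where they do the work, as an engineer would, in place of code of your own. Each camera call takes 0.05 s, during which the arm holds its last target. There are 200 camera calls.

### The job

Start the induction hob under the lidded pot: with the fingertips, lightly press the large round on/off key, then the oblong function key, then the plus key to turn the heat up, letting each key spring back before the next. Do not press the minus or timer key, do not shove the hob, and leave the pot, its lid and the crockery standing where they are: nothing is to be picked up.

Things in the scene. Friction and masses are not known exactly. Their poses are not given: they have to be found in the camera images.
- hob: Portable induction hob, steel, 370 mm deep (x) by 300 mm wide (y), about 4.5 kg, standing loose on rubber feet. Origin: centre of its underside on the work surface; x points away from the robot's side, y to the left seen from the robot, z up. Black glass top, 58 mm high, x -91 to +185 mm, carries the pot; sloping control panel on the robot's side, x -185 to -85 mm.
- panel (a point): Middle of the hob's dark control panel, on its face, which slopes up by 10 degrees away from the robot (38 to 55 mm high). Five grey keys in a row along the hob's y, 50 mm apart, tops 50 mm high, 21 mm nearer the robot than this point. Left to right seen from the robot: function (oblong), timer (small round), minus (square), plus (square), on/off (large round). A push over 30 N would harm them.
- key_power (a joint): Travel of the on/off key: large round cap, 24 mm across, at the right-hand end of the row as seen from the robot. 7 mm proud of the panel, springs back; 0 m at rest, grows to 0.005 m fully down. Gives from about 1 N, fully down at 7 N; registers from 0.002 m (3.5 N).
- key_power_top (a point): Centre of the upper face of the on/off key (z: out of the panel, square to the key's face; x: up the slope, away from the robot; y: along the row of keys to the left as seen from the robot). Rises and sinks with the key.
- key_function (a joint): Travel of the function key: oblong cap, 26 mm (along y) by 14 mm, at the left-hand end of the row. 7 mm proud of the panel, springs back; 0 m at rest, grows to 0.005 m fully down. Gives from about 1 N, fully down at 7 N; registers from 0.002 m (3.5 N).
- key_function_top (a point): Centre of the upper face of the function key (z: out of the panel, square to the key's face; x: up the slope, away from the robot; y: along the row of keys to the left as seen from the robot). Rises and sinks with the key.
- key_plus (a joint): Travel of the plus key: square cap, 16 by 16 mm, with a raised cross, next to the on/off key. 7 mm proud of the panel, springs back; 0 m at rest, grows to 0.005 m fully down. Gives from about 1 N, fully down at 7 N; registers from 0.002 m (3.5 N).
- key_plus_top (a point): Centre of the upper face of the plus key (z: out of the panel, square to the key's face; x: up the slope, away from the robot; y: along the row of keys to the left as seen from the robot). Rises and sinks with the key.
- key_minus (a joint): Travel of the minus key: square cap, 16 by 16 mm, with a single raised bar, in the middle of the row. Not to be pressed. 7 mm proud of the panel, springs back; 0 m at rest, grows to 0.005 m fully down. Gives from about 1 N, fully down at 7 N; registers from 0.002 m (3.5 N).
- key_timer (a joint): Travel of the timer key: small round cap, 15 mm across, between the minus and function keys. Not to be pressed. 7 mm proud of the panel, springs back; 0 m at rest, grows to 0.005 m fully down. Gives from about 1 N, fully down at 7 N; registers from 0.002 m (3.5 N).
- zone (a point): Centre of the printed cooking zone on the glass top, 47 mm ahead of the hob's origin (+x), 58 mm above the work surface; the pot stands here.
- pot: Loose stainless pot on the cooking zone, 160 mm across, 85 mm high, with a loop handle on each side (y), 216 mm over the handles. Origin: centre of its underside. Leave it standing.
- pot_lid: Loose lid on the pot, 165 mm across, with a black knob; its top is 34 mm above its origin, which is the centre of its rim plane on the pot's rim, 143 mm above the work surface. Leave it on.
- mug: Loose white mug, 82 mm across, 95 mm high, handle to its +y, standing beside the hob on one side. Origin: centre of its underside. Bystander.
- tumbler: Loose glass tumbler, 68 mm across, 105 mm high, beside the hob on the other side from the mug. Origin: centre of its underside. Bystander.
- dish: Loose round terracotta oven dish, 150 mm across, 62 mm high, to the right of the hob's front corner as seen from the robot. Origin: centre of its underside. Bystander.
- small_bowl: Loose white bowl, 110 mm across, 58 mm high, to the left of the hob's front corner as seen from the robot. Origin: centre of its underside. Bystander.
Things that resemble listed ones, but are neither listed nor needed, are in the scene too. What is shaped like the pot but blue is not meant.

How it is judged (in metres and radians):
On the way, in this order (a step that is already met when the one before it is completed fails the run):
1. the fingers press the on/off key alone (value of joint key_power above 0.002 m and contact force between the fingers and hob above 0.5 N and value of joint each of key_function, key_plus, key_minus, key_timer below 0.001 m), for 0.05 s.
2. then the fingers press the function key alone (value of joint key_function above 0.002 m and contact force between the fingers and hob above 0.5 N and value of joint each of key_power, key_plus, key_minus, key_timer below 0.001 m), for 0.05 s.
3. then the fingers press the plus key alone (value of joint key_plus above 0.002 m and contact force between the fingers and hob above 0.5 N and value of joint each of key_power, key_function, key_minus, key_timer below 0.001 m), for 0.05 s.
At the end, for the whole second after the job is handed in: All five keys are up again (less than 1 mm down); the hob is within 15 mm of where it stood; the pot stands within 30 mm of the middle of the cooking zone with its lid on; pot, lid, mug, tumbler, dish and small bowl are at rest within 10 mm of where they stood (value of joint each of key_power, key_function, key_plus, key_minus, key_timer below 0.001 m and distance of hob from where it was at the start of the episode below 0.015 m and horizontal distance between pot and zone below 0.03 m and distance between pot_lid and pot below 0.095 m and distance of each of pot, pot_lid, mug, tumbler, dish, small_bowl from where it was at the start of the episode below 0.01 m and linear speed of each of pot, pot_lid, mug, tumbler, dish, small_bowl below 0.02 m/s); the robot touches nothing.
It fails at once if the minus key or the timer key is pressed (value of joint any of key_minus, key_timer above 0.002 m).
It fails at once if a key or the hob is pushed hard (more than 30 N), not pressed lightly (contact force between any of the fingers, the arm and hob above 30 N).
It fails at once if the hob is shoved more than 15 mm (distance of hob from where it was at the start of the episode above 0.015 m).
It fails at once if the pot or its lid is moved or lifted more than 10 mm, or tipped (distance of any of pot, pot_lid from where it was at the start of the episode above 0.01 m or angle between any of pot, pot_lid's own z axis and vertical above 0.2 rad).
It fails at once if the mug, tumbler, dish or small bowl is moved or lifted more than 10 mm, or tipped (distance of any of mug, tumbler, dish, small_bowl from where it was at the start of the episode above 0.01 m or angle between any of mug, tumbler, dish, small_bowl's own z axis and vertical above 0.2 rad).
It also fails if it takes over 46 s, if anything falls off the work surface, if the arm or the gripper's body presses on something with over 40 N, if the wrist force passes 120 N, or if a joint passes its speed limit or range.

## Working session

There is one attempt and no reset: what is moved stays moved. The work goes in short steps, Python scripts to look and compute and a tool call to move; the robot and the scene stay as the last step left them, time stands still between calls to the robot, and variables do not carry over. Pictures are saved under pics/ and viewed, at most 10 in all, crops included, and the job is handed in when it is done.

Besides the shell and the picture viewer there is one more tool, called after "Request:" in YAML: its name, and indented under it one key for each argument. send_rows: Moves the arm, as the interface text tells. Shifts and turns lie within -1 to 1; 1 stands for 0.04 m of shift or 0.12 rad of turn. Its arguments: {"type":"object","properties":{"steps":{"type":"array"},"squeeze":{"type":"number"}},"required":["steps"]}

```bash
mkdir -p pics; cat > h.py <<'E'
import numpy as np, cv2
from workcell import env
def grab(n,f=None):
    d=env.grab_frame(n)
    if f: cv2.imwrite('pics/'+f,cv2.cvtColor(d['pixels'],cv2.COLOR_RGB2BGR))
    return d
def pts(d):
    K=np.array(d['intrinsics']);T=np.array(d['cam_to_world']);z=d['depth']
    v,u=np.mgrid[:480,:640]
    P=np.stack([(u-K[0,2])/K[0,0]*z,(v-K[1,2])/K[1,1]*z,z],-1)
    return P@T[:3,:3].T+T[:3,3]
def ray(d,u,v,h):
    K=np.array(d['intrinsics']);T=np.array(d['cam_to_world'])
    r=T[:3,:3]@np.array([(u-K[0,2])/K[0,0],(v-K[1,2])/K[1,1],1.]);o=T[:3,3]
    return o+r*(h-o[2])/r[2]
E
python3 - <<'E'
from h import *
import pickle
D={}
for n in('top','scene'): D[n]=grab(n,n+'0.png'); print(n,np.array(D[n]['cam_to_world']).round(2).tolist())
pickle.dump({k:dict(v) for k,v in D.items()},open('d.pkl','wb'))
print(env.state())
E
```

```text
top [[0.0, -0.99, 0.15, 405.44], [-1.0, -0.0, -0.01, 0.58], [0.01, -0.15, -0.99, 1161.48], [0.0, 0.0, 0.0, 1.0]]
scene [[-0.86, 0.28, -0.43, 974.36], [0.52, 0.5, -0.7, 653.71], [0.02, -0.82, -0.57, 673.1], [0.0, 0.0, 0.0, 1.0]]
{'time_s': 0.1, 'qpos': array([-7.64344388e+01,  1.83466848e+01,  8.96992859e+01, -2.41038849e-03,
        7.20451147e+01, -1.14625370e+00]), 'qvel': array([-0.04764494, -0.12297943, -0.2508112 ,  0.00937119,  0.01251901,
       -0.00417409]), 'effort': array([ 3.73642706e-04, -4.13331914e+01, -2.32509702e+01,  7.28300144e-02,
        4.21616295e-02, -5.91426692e-05]), 'ee_pos': array([ 145.89009636, -555.66112335,  184.01825087]), 'ee_rot': array([-1.79908887e+02,  4.69235496e-04,  1.47125601e+01]), 'force': array([-0.60493239, -0.35120715, -0.5120331 ]), 'torque': array([0.00533782, 0.00904074, 0.00284528]), 'gripper_force': 0.0, 'gripper_width': 91.41666021131505}
```

View pics/top0.png

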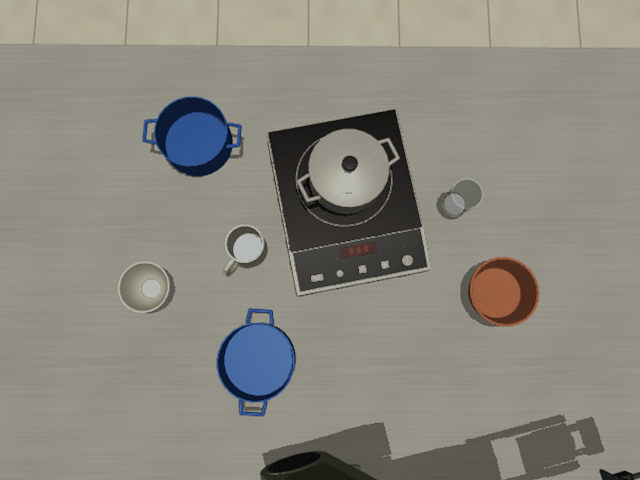

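View pics/scene0.png

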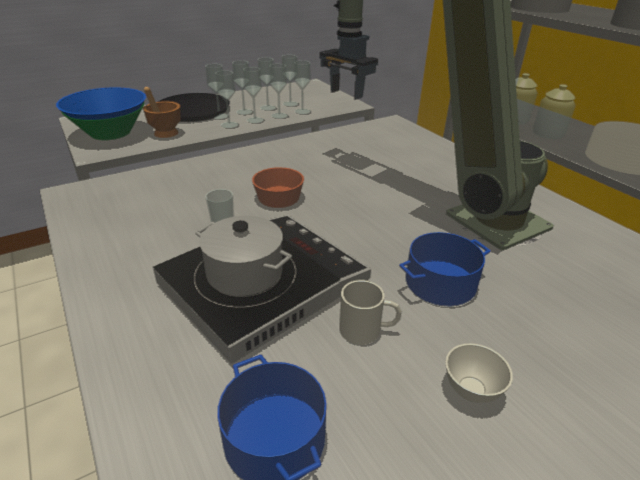

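The top view shows the hob's key row: function (317,278), timer (340,274), minus (362,269), plus (385,265) and on/off (407,260). The pot is at (350,168), the dish at (504,292), the mug at (245,245), and a blue pot at (256,360) that is not meant. The scene view agrees, with the gripper well clear of the hob. Next I'll segment the keys.

```bash
python3 - <<'E'
from h import *
import pickle
D=pickle.load(open('d.pkl','rb'));d=D['top'];P=pts(d)
g=cv2.cvtColor(d['pixels'],cv2.COLOR_RGB2GRAY)
C=[]
for n,(u,v) in dict(fun=(317,278),tim=(340,274),minus=(362,269),plus=(385,265),pow=(407,260)).items():
    w=g[v-8:v+9,u-9:u+10]; m=(w>100).astype(np.uint8)
    k,l,s,c=cv2.connectedComponentsWithStats(m)
    i=1+np.argmax(s[1:,4]); cu,cv_=c[i]+[u-9,v-8]
    p=ray(d,cu,cv_,50);C.append(p)
    print(n,s[i],(cu.round(1),cv_.round(1)),p.round(1),'depth pt',P[int(round(cv_)),int(round(cu))].round(1))
C=np.array(C);print(np.linalg.norm(np.diff(C[:,:2],axis=0),axis=1)); e=C[0]-C[-1];print('hob yaw',np.degrees(np.arctan2(-e[0],e[1])))
for n,(u,v) in dict(dish=(504,292),blue=(256,360),table=(400,400),bluerim=(220,385)).items(): print(n,P[v,u].round(0))
E
```

```text
fun [ 3  4 13  8 82] (np.float64(316.7), np.float64(277.5)) [496.8  -9.3  50. ] depth pt [495.6 -10.   52.1]
tim [ 5  4  8  7 40] (np.float64(339.5), np.float64(273.0)) [506.7 -58.7  50. ] depth pt [506.8 -59.8  48.5]
minus [ 5  4  9  8 58] (np.float64(362.1), np.float64(268.6)) [ 516.3 -107.7   50. ] depth pt [ 515.5 -107.4   50.1]
plus [ 5  4  8  8 57] (np.float64(384.5), np.float64(264.2)) [ 526.  -156.4   50. ] depth pt [4.0540e+02 6.0000e-01 1.1615e+03]
pow [ 4  3 11 11 94] (np.float64(407.0), np.float64(259.9)) [ 535.6 -205.4   50. ] depth pt [ 535.1 -205.    52.3]
[50.31248598 49.92079347 49.6454957  50.00434947]
hob yaw 11.174720590320165
dish [ 469. -430.    6.]
blue [319. 123.   4.]
table [ 234. -192.   -3.]
bluerim [266. 200.   1.]
```

Request:
send_rows:
  steps:
    - [[0,0,0,0.51,0],[0.7,-0.42,0,0,0],[0.7,-0.42,0,0,0],[0.7,-0.42,0,0,0],[0.7,-0.42,0,0,0]]
  squeeze: 10

```text
time_s: 0.52
ee_pos: [243.4, -467.2, 184.3]
ee_rot: [-180.0, 0.0, 11.2]
force: [0.2, -0.5, 0.7]
gripper_width: 60.9
gripper_force: 0.0
```

Request:
send_rows:
  steps:
    - [[0.7,-0.42,0,0,0],[0.7,-0.42,0,0,0],[0.7,-0.42,0,0,0],[0.7,-0.42,0,0,0],[0.7,-0.42,0,0,0]]

```text
time_s: 0.93
ee_pos: [364.6, -357.4, 184.5]
ee_rot: [-180.0, 0.0, 11.2]
force: [0.4, -0.4, -0.2]
gripper_width: 27.1
gripper_force: 0.0
```

Request:
send_rows:
  steps:
    - [[0.7,-0.42,0,0,0],[0.7,-0.42,0,0,0],[0.7,-0.42,0,0,0],[0.7,-0.42,0,0,0],[0,0,0,0,0]]

```text
time_s: 1.35
ee_pos: [464.1, -267.5, 184.2]
ee_rot: [-179.9, -0.1, 11.5]
force: [0.4, -0.4, -1.1]
gripper_width: 0.4
gripper_force: 0.0
```

```bash
python3 - <<'E'
from h import *
d=grab('wrist','w1.png');s=env.state();print(s['time_s'],s['ee_pos'],s['ee_rot'],s['force'],s['gripper_width'])
E
```

```text
1.4 [ 462.09182086 -269.26056535  184.18207882] [-1.79956121e+02  2.38010581e-02  1.14508320e+01] [-0.24959028 -0.68867246  0.67523354] -0.006526957080858167
```

View pics/w1.png

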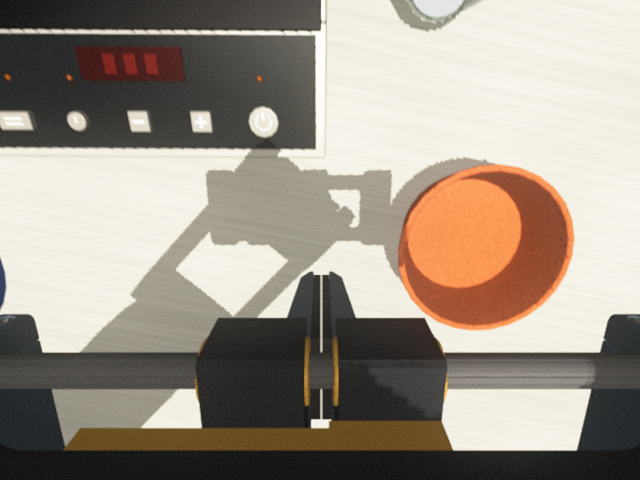

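The wrist view shows on/off at (263,121), plus (201,121), minus (139,121), timer (77,120) and function (15,121). The row lies level, so the yaw matches, and the fingers are shut. I'll refine the key positions from this view.

```bash
python3 - <<'E'
from h import *
d=grab('wrist');P=pts(d);s=env.state();t=s['ee_pos'];y=np.radians(s['ee_rot'][2])
print(t)
for n,(u,v),du in(('fun',(15,121),15),('plus',(201,121),16),('pow',(263,122),18)):
    g=cv2.cvtColor(d['pixels'],cv2.COLOR_RGB2GRAY)[v-18:v+19,u-du:u+du+1]
    k,l,st,c=cv2.connectedComponentsWithStats((g>110).astype(np.uint8));i=1+np.argmax(st[1:,4])
    cu=st[i,0]+st[i,2]/2-.5+u-du;cw=st[i,1]+st[i,3]/2-.5+v-18
    p=ray(d,cu,cw,50);e=p-t
    print(n,st[i],p.round(1),P[int(cw)+4,int(cu)+4].round(1),'tool dx,dy',(e[0]*np.cos(y)+e[1]*np.sin(y)).round(1),(e[0]*np.sin(y)-e[1]*np.cos(y)).round(1))
E
```

```text
[ 460.88425796 -270.33745577  184.21114073]
fun [  0   4  30  19 524] [497.8 -12.   50. ] [495.2 -14.7  50. ] tool dx,dy 87.0 -246.0
plus [  2   4  23  22 448] [ 525.6 -155.9   50. ] [ 523.6 -159.4   50.2] tool dx,dy 86.0 -99.5
pow [  1   0  31  30 739] [ 534.8 -205.4   50. ] [ 532.8 -208.9   49.8] tool dx,dy 85.3 -49.1
```

Request:
send_rows:
  steps:
    - [[0.69,-0.41,0,0,0],[0.69,-0.41,0,0,0],[0.69,-0.41,0,0,0],[0,0,0.8,0,0],[0,0,0.8,0,0]]

```text
time_s: 1.87
ee_pos: [534.0, -207.6, 121.5]
ee_rot: [179.8, -0.2, 11.3]
force: [0.0, -0.7, -1.4]
gripper_width: 0.4
gripper_force: 0.0
```

Request:
send_rows:
  steps:
    - [[0,0,0.8,0,0],[0,0,0.5,0,0],[0,0,0.2,0,0],[0,0,0,0,0],[0,0,0,0,0]]

```text
time_s: 2.28
ee_pos: [532.4, -207.9, 61.4]
ee_rot: [180.0, -0.0, 11.1]
force: [0.2, 0.0, 0.8]
gripper_width: 0.4
gripper_force: 0.0
```

Request:
send_rows:
  steps:
    - [[0,0,0.15,0,0],[0,0,0.05,0,0],[0,0,0.03,0,0],[0,0,0,0,0]]

```text
time_s: 2.62
ee_pos: [532.5, -207.0, 52.0]
ee_rot: [180.0, -0.0, 11.2]
force: [0.1, -0.1, 0.0]
gripper_width: 0.4
gripper_force: 0.0
```

Request:
send_rows:
  steps:
    - [[0,0,0.03,0,0],[0,0,0,0,0]]

```text
time_s: 2.78
ee_pos: [532.4, -206.8, 50.5]
ee_rot: [180.0, -0.0, 11.2]
force: [-0.5, 0.1, 0.5]
gripper_width: 0.4
gripper_force: 0.0
```

Request:
send_rows:
  steps:
    - [[0,0,0.03,0,0],[0,0,0,0,0]]

```text
time_s: 2.95
ee_pos: [532.3, -206.8, 49.1]
ee_rot: [180.0, 0.0, 11.2]
force: [-0.3, -0.0, 0.4]
gripper_width: 0.6
gripper_force: 0.0
```

Request:
send_rows:
  steps:
    - [[0,0,0.03,0,0],[0,0,0,0,0]]

```text
time_s: 3.12
ee_pos: [532.2, -206.8, 47.7]
ee_rot: [-180.0, 0.0, 11.2]
force: [-0.8, -0.3, 0.6]
gripper_width: 0.7
gripper_force: 0.0
```

Request:
send_rows:
  steps:
    - [[0,0,0.03,0,0],[0,0,0,0,0]]

```text
time_s: 3.28
ee_pos: [532.2, -206.8, 46.5]
ee_rot: [-180.0, 0.0, 11.2]
force: [-1.3, 0.7, -0.6]
gripper_width: 0.9
gripper_force: 0.0
```

```bash
python3 - <<'E'
from h import *
for i in range(3):
    d=grab('wrist','w2.png' if i==2 else None);s=env.state();print(s['ee_pos'],s['force'],s['torque'])
cv2.imwrite('pics/w2.png',cv2.resize(cv2.cvtColor(d['pixels'],cv2.COLOR_RGB2BGR)[100:400,120:520],None,fx=2,fy=2))
E
```

```text
[ 532.21583777 -206.80268772   46.59626034] [-0.80174798 -0.01040995  0.1796021 ] [-0.02153106  0.05748089  0.01046233]
[ 532.28600329 -206.82921937   46.68309129] [ 0.0527375  -0.02460433 -0.07450118] [ 0.00641667 -0.00987291  0.00027271]
[ 532.30849002 -206.84413835   46.71991256] [ 0.18926483  0.11153848 -0.28643178] [-0.02850211  0.00349334  0.00286261]
```

View pics/w2.png

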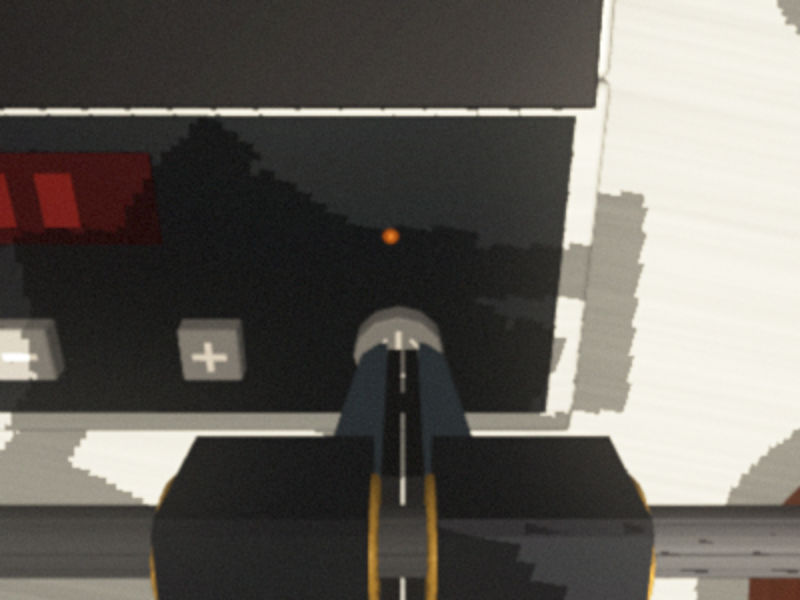

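The crop shows the fingertips over the near half of the on/off key (cap at about (398,340)) and the plus key clear at (210,350). No force registers, so I'll read the key-top heights from depth.

```bash
python3 - <<'E'
from h import *
d=grab('wrist');P=pts(d);s=env.state()
f=lambda u,v:(120+u//2,100+v//2)
for n,uv in dict(pow1=(385,330),pow2=(400,325),pow3=(420,335),plusT=(200,335),plusC=(210,355),plusB=(200,372),minus=(20,340),panel=(300,350),panelU=(300,280),tipL=(378,365),tipR=(430,365),tipR2=(445,400)).items():
    u,v=f(*uv);print(n,P[v,u].round(1))
print(s['ee_pos'],s['force'],s['effort'].round(2))
E
```

```text
pow1 [ 542.6 -199.9   52.5]
pow2 [ 544.5 -203.7   51.1]
pow3 [ 543.1 -209.3   51.9]
plusT [ 532.1 -153.    52.1]
plusC [ 526.8 -156.2   51.7]
plusB [ 520.2 -153.9   49.6]
minus [ 521.5 -107.3   52.6]
panel [ 529.5 -178.9   44.6]
panelU [ 550.3 -176.    47.8]
tipL [ 548.2 -198.3   88.8]
tipR [ 550.4 -209.2   88.8]
tipR2 [ 550.8 -211.2  106.6]
[ 532.35625012 -206.83793681   46.77015958] [ 0.09511604 -0.36514105 -0.51439635] [ 0.000e+00 -4.337e+01 -1.930e+01  6.000e-02 -4.000e-02 -0.000e+00]
```

```bash
python3 - <<'E'
from h import *
d=grab('wrist');P=pts(d);s=env.state();K=np.array(d['intrinsics']);T=np.array(d['cam_to_world']);Ti=np.linalg.inv(T)
print('cam',T[:3,3],'fwd',T[:3,2])
t=s['ee_pos']
for off in([0,0,0],[16,3,0],[0,0,30],[16,3,30]):
    q=Ti@np.append(t+off,1);p=K@q[:3]/q[2];print(off,p[:2].round(1))
for v in range(255,300,3): print(v,[P[v,u].round(0).tolist() for u in(312,320,328)])
print(s['force'])
E
```

```text
cam [ 615.01542591 -190.26195452  247.1853593 ] fwd [-0.29093978 -0.05757507 -0.95500741]
[0, 0, 0] [321.3 281. ]
[16, 3, 0] [321.6 252.5]
[0, 0, 30] [321.4 305.9]
[16, 3, 30] [321.8 273.6]
255 [[546.0, -199.0, 48.0], [547.0, -203.0, 47.0], [547.0, -208.0, 46.0]]
258 [[546.0, -199.0, 50.0], [547.0, -203.0, 52.0], [547.0, -207.0, 50.0]]
261 [[545.0, -199.0, 53.0], [546.0, -203.0, 53.0], [546.0, -208.0, 53.0]]
264 [[543.0, -200.0, 52.0], [544.0, -204.0, 54.0], [545.0, -208.0, 53.0]]
267 [[541.0, -200.0, 52.0], [542.0, -204.0, 52.0], [543.0, -208.0, 53.0]]
270 [[539.0, -200.0, 51.0], [540.0, -205.0, 51.0], [541.0, -209.0, 52.0]]
273 [[549.0, -199.0, 79.0], [539.0, -205.0, 51.0], [540.0, -209.0, 52.0]]
276 [[548.0, -199.0, 82.0], [537.0, -205.0, 51.0], [548.0, -207.0, 78.0]]
279 [[548.0, -200.0, 85.0], [535.0, -206.0, 51.0], [549.0, -207.0, 83.0]]
282 [[548.0, -200.0, 89.0], [533.0, -206.0, 49.0], [548.0, -207.0, 85.0]]
285 [[548.0, -200.0, 92.0], [531.0, -206.0, 50.0], [548.0, -207.0, 88.0]]
288 [[547.0, -200.0, 92.0], [530.0, -207.0, 51.0], [548.0, -207.0, 91.0]]
291 [[547.0, -200.0, 94.0], [528.0, -207.0, 50.0], [548.0, -206.0, 95.0]]
294 [[546.0, -200.0, 95.0], [526.0, -207.0, 49.0], [548.0, -207.0, 97.0]]
297 [[547.0, -200.0, 101.0], [520.0, -208.0, 41.0], [548.0, -206.0, 100.0]]
[-0.17192079  0.06542587 -0.06788835]
```

```bash
python3 - <<'E'
from h import *
d=grab('scene');s=env.state();print(s['gripper_width'],s['gripper_force'],s['ee_pos'],s['force'])
K=np.array(d['intrinsics']);Ti=np.linalg.inv(np.array(d['cam_to_world']))
def pr(p):
    q=Ti@np.append(p,1);return (K@q[:3]/q[2])[:2].round(0)
print('TCP',pr(s['ee_pos']),'key',pr([534.8,-205.4,50]),'plus',pr([525.6,-155.9,50]))
u,v=pr(s['ee_pos']).astype(int)
cv2.imwrite('pics/s2.png',cv2.resize(cv2.cvtColor(d['pixels'],cv2.COLOR_RGB2BGR)[v-60:v+40,u-60:u+60],None,fx=6,fy=6,interpolation=cv2.INTER_CUBIC))
E
```

```text
0.23660057411830301 0.0 [ 532.38298027 -206.88455586   46.81723386] [0.23006575 0.14812653 0.38571216]
TCP [291. 222.] key [290. 222.] plus [303. 230.]
```

View pics/s2.png

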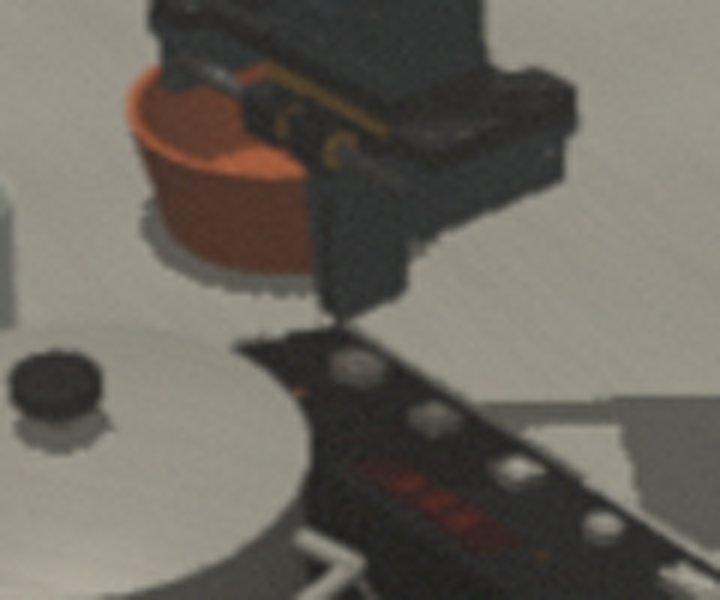

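The scene crop shows the fingertips, bottom at about (370,310), hovering some 25–30 mm above the on/off key at (358,366). The wrist depth also puts the finger ends at z ≈ 77. So the reported TCP is about 30 mm lower than the real tips, and I'll go down on force feedback.

Request:
send_rows:
  steps:
    - [[0,0,0.2,0,0],[0,0,0.15,0,0],[0,0,0,0,0]]

```text
time_s: 3.83
ee_pos: [531.0, -206.3, 31.0]
ee_rot: [-179.9, 0.2, 11.2]
force: [-0.0, -0.6, 0.5]
gripper_width: 0.7
gripper_force: 0.0
```

Request:
send_rows:
  steps:
    - [[0,0,0.04,0,0],[0,0,0.04,0,0],[0,0,0,0,0]]

```text
time_s: 4.08
ee_pos: [532.2, -206.8, 29.2]
ee_rot: [-180.0, 0.0, 11.2]
force: [-0.6, 0.2, -1.3]
gripper_width: 0.9
gripper_force: 0.0
```

```bash
cat > c.py <<'E'
from h import *
d=grab('wrist');P=pts(d);s=env.state();print(s['time_s'],s['ee_pos'],s['force'])
for v in range(246,292,3): print(v,[P[v,u].round(0).tolist() for u in(309,312,328,331)])
E
python3 c.py
```

```text
4.1333 [ 532.29399149 -206.84264126   29.43322594] [-0.54284161 -0.38973383 -0.19259909]
246 [[556.0, -196.0, 48.0], [557.0, -197.0, 47.0], [558.0, -205.0, 48.0], [559.0, -206.0, 48.0]]
249 [[555.0, -196.0, 48.0], [555.0, -198.0, 48.0], [557.0, -205.0, 47.0], [557.0, -207.0, 48.0]]
252 [[553.0, -197.0, 46.0], [553.0, -198.0, 47.0], [555.0, -205.0, 48.0], [555.0, -207.0, 47.0]]
255 [[552.0, -197.0, 47.0], [552.0, -198.0, 47.0], [553.0, -206.0, 47.0], [554.0, -207.0, 47.0]]
258 [[550.0, -197.0, 47.0], [551.0, -199.0, 47.0], [552.0, -206.0, 47.0], [553.0, -207.0, 48.0]]
261 [[549.0, -197.0, 47.0], [549.0, -199.0, 46.0], [551.0, -206.0, 48.0], [551.0, -208.0, 46.0]]
264 [[547.0, -198.0, 46.0], [547.0, -199.0, 46.0], [549.0, -207.0, 47.0], [549.0, -208.0, 47.0]]
267 [[545.0, -198.0, 46.0], [547.0, -199.0, 49.0], [548.0, -207.0, 48.0], [547.0, -209.0, 45.0]]
270 [[545.0, -198.0, 50.0], [546.0, -200.0, 51.0], [547.0, -207.0, 50.0], [547.0, -209.0, 50.0]]
273 [[548.0, -198.0, 61.0], [548.0, -199.0, 61.0], [547.0, -207.0, 53.0], [550.0, -208.0, 60.0]]
276 [[548.0, -198.0, 64.0], [548.0, -199.0, 64.0], [548.0, -207.0, 61.0], [550.0, -208.0, 64.0]]
279 [[548.0, -198.0, 68.0], [548.0, -199.0, 67.0], [548.0, -207.0, 64.0], [550.0, -208.0, 68.0]]
282 [[548.0, -198.0, 71.0], [548.0, -199.0, 71.0], [548.0, -207.0, 68.0], [550.0, -207.0, 71.0]]
285 [[548.0, -198.0, 75.0], [549.0, -200.0, 75.0], [548.0, -207.0, 71.0], [550.0, -207.0, 75.0]]
288 [[548.0, -198.0, 78.0], [548.0, -200.0, 76.0], [548.0, -206.0, 74.0], [550.0, -207.0, 77.0]]
291 [[548.0, -198.0, 80.0], [546.0, -200.0, 76.0], [548.0, -207.0, 76.0], [550.0, -207.0, 82.0]]
```

Request:
send_rows:
  steps:
    - [[0,0,0.1,0,0],[0,0,0.03,0,0],[0,0,0,0,0]]

```text
time_s: 4.38
ee_pos: [532.0, -206.7, 23.9]
ee_rot: [-180.0, 0.0, 11.2]
force: [-0.2, -0.6, 0.4]
gripper_width: 0.5
gripper_force: 0.0
```

Request:
send_rows:
  steps:
    - [[0,0,0.03,0,0],[0,0,0,0,0]]

```text
time_s: 4.55
ee_pos: [532.4, -206.9, 23.1]
ee_rot: [180.0, -0.0, 11.2]
force: [0.5, -0.1, 0.9]
gripper_width: 0.7
gripper_force: 0.4
```

Request:
send_rows:
  steps:
    - [[0,0,0.03,0,0],[0,0,0,0,0]]

```text
time_s: 4.72
ee_pos: [532.6, -206.9, 22.1]
ee_rot: [180.0, -0.0, 11.2]
force: [0.6, 0.0, 2.3]
gripper_width: 0.7
gripper_force: 1.0
```

Contact: force is rising at TCP z ≈ 23. I'll press further in small steps.

Request:
send_rows:
  steps:
    - [[0,0,0.03,0,0],[0,0,0,0,0]]

```text
time_s: 4.88
ee_pos: [532.7, -206.8, 21.0]
ee_rot: [180.0, -0.1, 11.2]
force: [-0.2, 0.3, 3.2]
gripper_width: 0.3
gripper_force: 1.6
```

Request:
send_rows:
  steps:
    - [[0,0,0.03,0,0],[0,0,0,0,0]]

```text
time_s: 5.05
ee_pos: [532.9, -206.9, 19.9]
ee_rot: [180.0, -0.1, 11.2]
force: [1.1, 1.5, 3.8]
gripper_width: 0.3
gripper_force: 2.3
```

Request:
send_rows:
  steps:
    - [[0,0,0.02,0,0],[0,0,0,0,0]]

```text
time_s: 5.22
ee_pos: [533.1, -206.8, 19.2]
ee_rot: [180.0, -0.1, 11.2]
force: [0.8, 1.4, 6.3]
gripper_width: 0.4
gripper_force: 2.8
```

Pressed to about 6 N, roughly 4 mm of travel. Now I'll rise and move to the function key.

Request:
send_rows:
  steps:
    - [[0,0,0,0,0],[0,0,-0.3,0,0],[0,0,-0.8,0,0],[0,-0.837,0,0,0],[0,-0.837,0,0,0]]

```text
time_s: 5.63
ee_pos: [520.3, -142.1, 63.8]
ee_rot: [179.9, -0.2, 11.0]
force: [-0.3, 0.8, 0.1]
gripper_width: 0.2
gripper_force: 0.0
```

Request:
send_rows:
  steps:
    - [[0,-0.837,0,0,0],[0,-0.837,0,0,0],[0,-0.837,0,0,0],[0,-0.837,0,0,0],[0,0,0,0,0]]

```text
time_s: 6.05
ee_pos: [490.7, -5.6, 62.1]
ee_rot: [-179.9, 0.2, 11.5]
force: [-0.4, 0.2, 0.9]
gripper_width: 0.3
gripper_force: 0.0
```

```bash
python3 - <<'E'
from h import *
d=grab('top','t3.png');d=grab('wrist');s=env.state();print(s['time_s'],s['ee_pos'],s['ee_rot'],s['force'])
cv2.imwrite('pics/w3.png',cv2.cvtColor(d['pixels'],cv2.COLOR_RGB2BGR))
E
```

```text
6.15 [492.63518119  -9.10071374  62.32534259] [1.79973338e+02 6.75526619e-02 1.13701420e+01] [-0.00196618 -0.82225079 -0.27663836]
```

View pics/w3.png

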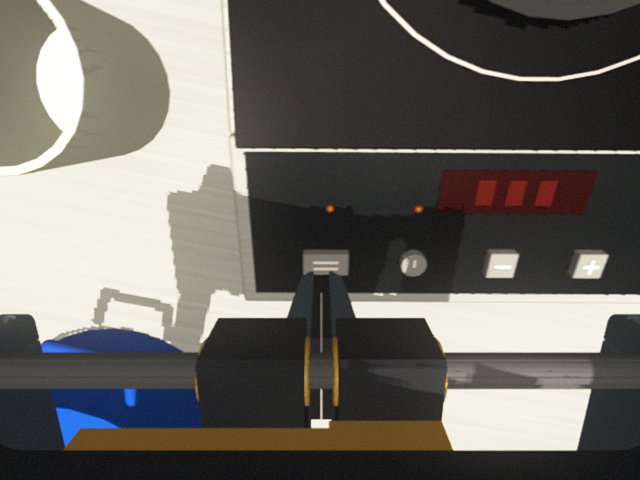

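The wrist view shows the function key at (326,263) right at the fingertips, with the timer key clear at (413,263) and the mug far to the left. Going down.

Request:
send_rows:
  steps:
    - [[0,0,0.5,0,0],[0,0,0.25,0,0],[0,0,0.15,0,0],[0,0,0,0,0]]

```text
time_s: 6.48
ee_pos: [492.1, -10.7, 25.1]
ee_rot: [-180.0, 0.2, 11.1]
force: [0.3, -0.4, 0.4]
gripper_width: 0.4
gripper_force: 0.0
```

Request:
send_rows:
  steps:
    - [[0,0,0.05,0,0],[0,0,0.03,0,0],[0,0,0,0,0]]

```text
time_s: 6.73
ee_pos: [493.6, -10.1, 23.7]
ee_rot: [180.0, -0.0, 11.2]
force: [0.5, -0.2, 0.3]
gripper_width: 0.4
gripper_force: 0.0
```

Request:
send_rows:
  steps:
    - [[0,0,0.03,0,0],[0,0,0,0,0]]

```text
time_s: 6.9
ee_pos: [493.4, -9.9, 22.5]
ee_rot: [180.0, -0.0, 11.2]
force: [-0.2, 0.4, 0.2]
gripper_width: 0.4
gripper_force: 0.0
```

Request:
send_rows:
  steps:
    - [[0,0,0.03,0,0],[0,0,0,0,0]]

```text
time_s: 7.07
ee_pos: [493.6, -9.8, 21.4]
ee_rot: [180.0, -0.1, 11.2]
force: [-0.4, -0.6, 2.0]
gripper_width: 0.4
gripper_force: 0.9
```

Request:
send_rows:
  steps:
    - [[0,0,0.03,0,0],[0,0,0,0,0]]

```text
time_s: 7.23
ee_pos: [493.8, -9.7, 20.2]
ee_rot: [180.0, -0.1, 11.2]
force: [0.4, 0.3, 2.9]
gripper_width: 0.5
gripper_force: 1.6
```

Request:
send_rows:
  steps:
    - [[0,0,0.03,0,0],[0,0,0,0,0]]

```text
time_s: 7.4
ee_pos: [494.0, -9.7, 19.1]
ee_rot: [180.0, -0.1, 11.2]
force: [0.4, 0.8, 5.4]
gripper_width: 0.5
gripper_force: 2.4
```

Request:
send_rows:
  steps:
    - [[0,0,0.03,0,0],[0,0,0,0,0]]

```text
time_s: 7.57
ee_pos: [494.2, -9.7, 18.0]
ee_rot: [180.0, -0.1, 11.2]
force: [0.0, 0.7, 6.4]
gripper_width: 0.5
gripper_force: 3.0
```

Request:
send_rows:
  steps:
    - [[0,0,0,0,0],[0,0,-0.3,0,0],[0,0,-0.7,0,0],[0,0.75,0,0,0],[0,0.75,0,0,0]]

```text
time_s: 7.98
ee_pos: [505.5, -68.4, 58.6]
ee_rot: [180.0, -0.1, 11.4]
force: [0.6, 0.4, -0.4]
gripper_width: 0.7
gripper_force: 0.0
```

Request:
send_rows:
  steps:
    - [[0,0.75,0,0,0],[0,0.75,0,0,0],[0,0.75,0,0,0],[0,0,0,0,0],[0,0,0,0,0]]

```text
time_s: 8.4
ee_pos: [521.8, -157.9, 56.8]
ee_rot: [-179.9, 0.1, 11.1]
force: [-0.6, 0.4, -0.2]
gripper_width: 0.2
gripper_force: 0.0
```

```bash
python3 - <<'E'
from h import *
d=grab('wrist');s=env.state();print(s['time_s'],s['ee_pos'],s['ee_rot'],s['force'])
cv2.imwrite('pics/w4.png',cv2.cvtColor(d['pixels'],cv2.COLOR_RGB2BGR))
E
```

```text
8.45 [ 521.51524248 -156.83481844   56.7726321 ] [-1.79924254e+02  1.05365322e-01  1.11340499e+01] [ 0.16592691 -0.09557198 -0.08450363]
```

View pics/w4.png

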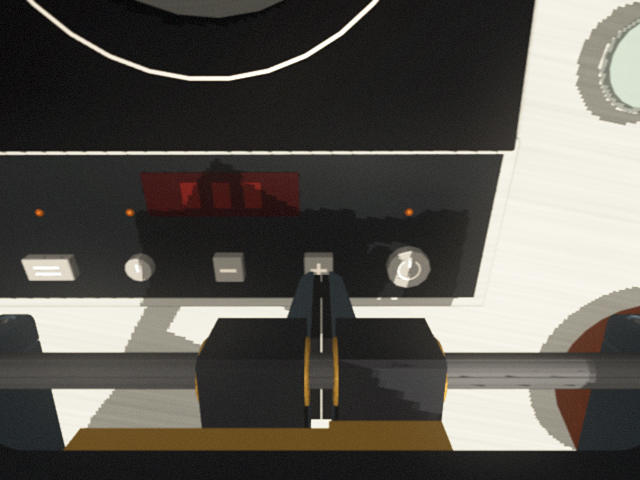

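The wrist view shows the plus key at (319,265), directly under the fingertips at column 322. Minus at (229,266) and on/off at (408,267) are clear.

Request:
send_rows:
  steps:
    - [[0,0,0.4,0,0],[0,0,0.25,0,0],[0,0,0.15,0,0],[0,0,0,0,0]]

```text
time_s: 8.78
ee_pos: [520.8, -155.6, 23.9]
ee_rot: [-179.9, 0.2, 11.3]
force: [-0.5, 0.5, 0.2]
gripper_width: 0.1
gripper_force: 0.0
```

Request:
send_rows:
  steps:
    - [[0,0,0.03,0,0],[0,0,0,0,0]]

```text
time_s: 8.95
ee_pos: [522.6, -156.6, 24.5]
ee_rot: [180.0, -0.0, 11.2]
force: [-0.2, 0.7, 0.2]
gripper_width: 0.4
gripper_force: 0.0
```

Request:
send_rows:
  steps:
    - [[0,0,0.03,0,0],[0,0,0,0,0]]

```text
time_s: 9.12
ee_pos: [522.7, -156.9, 23.5]
ee_rot: [180.0, -0.0, 11.2]
force: [-0.6, -0.9, -0.9]
gripper_width: 0.7
gripper_force: 0.0
```

Request:
send_rows:
  steps:
    - [[0,0,0.03,0,0],[0,0,0,0,0]]

```text
time_s: 9.28
ee_pos: [522.8, -157.0, 22.2]
ee_rot: [180.0, -0.1, 11.2]
force: [0.5, -1.0, 1.4]
gripper_width: 0.4
gripper_force: 0.6
```

Request:
send_rows:
  steps:
    - [[0,0,0.03,0,0],[0,0,0,0,0]]

```text
time_s: 9.45
ee_pos: [523.0, -157.0, 21.0]
ee_rot: [180.0, -0.1, 11.2]
force: [0.5, 1.0, 3.6]
gripper_width: 0.5
gripper_force: 1.3
```

Request:
send_rows:
  steps:
    - [[0,0,0.03,0,0],[0,0,0,0,0]]

```text
time_s: 9.62
ee_pos: [523.2, -157.0, 19.9]
ee_rot: [180.0, -0.1, 11.2]
force: [0.7, 0.9, 3.4]
gripper_width: 0.6
gripper_force: 2.0
```

Request:
send_rows:
  steps:
    - [[0,0,0.03,0,0],[0,0,0,0,0]]

```text
time_s: 9.78
ee_pos: [523.4, -157.0, 18.8]
ee_rot: [180.0, -0.1, 11.2]
force: [1.3, 0.7, 5.4]
gripper_width: 0.5
gripper_force: 2.7
```

Request:
send_rows:
  steps:
    - [[0,0,0.01,0,0],[0,0,0,0,0],[0,0,-0.3,0,0],[0,0,-0.8,0,0],[0,0,-0.8,0,0]]

```text
time_s: 10.2
ee_pos: [520.1, -156.5, 92.8]
ee_rot: [-179.9, 0.3, 11.2]
force: [0.8, -0.6, 0.5]
gripper_width: 0.3
gripper_force: 0.0
```

Request:
send_rows:
  steps:
    - [[0,0,-0.8,0,0],[0,0,-0.8,0,0],[0,0,0,0,0],[0,0,0,0,0]]

```text
time_s: 10.53
ee_pos: [522.7, -157.3, 159.1]
ee_rot: [179.9, -0.1, 11.2]
force: [-0.5, 0.6, -1.0]
gripper_width: 0.4
gripper_force: 0.0
```

```bash
python3 - <<'E'
from h import *
d=grab('scene','s5.png');s=env.state();print(s['time_s'],s['ee_pos'],s['force'])
import pickle
o=pickle.load(open('d.pkl','rb'))['scene']['pixels']
df=cv2.absdiff(o,d['pixels']).max(2); cv2.imwrite('pics/s5.png',np.hstack([cv2.resize(cv2.cvtColor(d['pixels'],cv2.COLOR_RGB2BGR),(400,300)),cv2.resize(cv2.cvtColor(df*2,cv2.COLOR_GRAY2BGR),(400,300))]))
E
```

```text
10.5833 [ 521.5992356  -156.89764629  157.42885208] [-0.30143971 -0.20982112 -0.53252944]
```

View pics/s5.png

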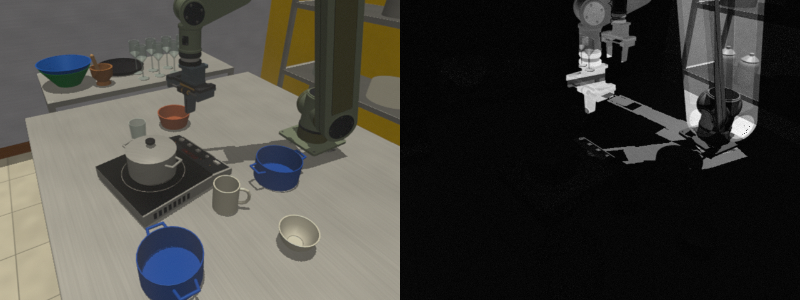

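The difference picture on the right shows only the arm and its shadows changed. The hob, pot and crockery stand where they were, and the robot is clear of everything.

```bash
python3 -c "
from workcell import env
print(env.job_done())"
```

```text
the job is handed in; nothing more can be done
None
```

I pressed the on/off, function and plus keys in that order, each to about 5–6 N and roughly 4 mm of travel, and the final picture shows the hob, pot and crockery unmoved; the job is handed in at about 10.6 s, but it returned no verdict.

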